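# Line up the battery packs and hold the battery box open

## Robot

A 6-joint arm with a two-finger parallel gripper is mounted at the origin on the work surface. World frame = base frame: x ahead of the robot, y to its left, z up, the work surface at z = 0. Lengths are in mm, angles in degrees, forces in N, time in s.
With the tool pointing down it reaches from about 325 to 900 mm from the base axis. Payload 6.1 kg.
Tool frame: the origin (TCP) lies midway between the tips of the shut fingers; the grasp point (between the pads) lies 19 mm behind it; x points along the fingers, y is the direction in which the jaws open and shut, and the axes are right-handed (so a half turn about x gives the same grasp; the last joint's range is limited). The gripper opens to 85 mm and grips with 20 to 120 N. Pads are 22 mm wide; open, the fingers measure 114 mm over their backs; the gripper's body (76 mm by 85 mm) begins 54 mm behind the grasp point. The pads swing forward as they close: fully open they stand 13 mm farther back than shut.
Start: joints at [-83.772, 12.628, 87.462, -0, 79.91, -7.225], TCP at [145.399, -607.845, 231.3] pointing down, gripper open.
Joint ranges: [-170.65, 170.65], [-52.31, 119.04], [5.05, 147.46], [-71.25, 251.25], [11.57, 151.72], [-153.62, 153.62]. Speed limits (degrees/s): [147.25, 147.25, 172.46, 180, 180, 180].

## Interface

Orientations are given as a 3x3 rotation matrix whose columns are the frame's x, y, z axes.
In Python, from plant import manip gives the robot as it stands.
- The arm moves only by the tool jog_arm, never from a script. Its argument "motion" is a list of rows, each an object of numbers: "x", "y", "z": the shift along the tool's x, y, z in cm; "turn": the turn about the tool's x in degrees. A call has 1 to 20 rows; each row is the pose to reach, as a shift and turn from the pose commanded when the call began, along the tool's axes at that moment; what a row does not reach only later rows make up. A row lasts 1/10 s, in which the tool goes at most 50 mm and 8.59 degrees, less where a joint would pass 70% of its speed; a pose out of reach is approached as far as the arm can. A call with a gripper value outside its range is refused whole. "hand" is the closure, from -1 (fully open) to 1 (shut), set as the call begins (left out, the last holds). The fingers move at their own pace and stop on an object; "force" is the grip in N (left out, the last holds). Time passes only in rows, so rows that repeat a pose let the fingers close. It gives the time, the measured TCP pose, the force and the opening at its end, in the units of the state.
- manip.read_state(): the state, without advancing time (a new reading comes with each control period).
- manip.capture(name): name is "scene" or "top" or "wrist"; returns the picture (400x640x3 uint8, blue, green, red); there is no depth.
- manip.camera_model(name): a dict with "fx", "fy", "cx", "cy" (pixels), "R" (3x3) and "t" (3): a world point X has camera coordinates R X + t; the wrist camera has in their place "mount" (4x4, takes a point from camera to tool coordinates, whose origin is the TCP and whose axes are the tool frame's). Camera axes: x right, y down, z forward; pixel columns grow to the right and rows downward; lengths in mm; the calibration is good to about 2 mm. The wrist camera is an equidistant fisheye: a pixel r from the principal point sees the ray r / f radians off the axis. A picture is of the moment at which its call begins: read the wrist's pose just before it. camera_model takes no time and is no camera call.
- manip.sign_off(): hands the job in, once; it reports no verdict.
The state is a dict: "t": time; "joints": joint angles; "joint_velocities": joint speeds; "effort": joint torques, N m; "tool_pos": TCP position; "orientation": TCP orientation; "force": force on the tool from outside, world axes, zero at the start; "moment": the same for the moment, N m; "gripper_width": opening from 0.0 (shut) to 1.0 (fully open).
Only numpy, scipy, OpenCV 4.12 (cv2) and the standard library are available. Lean on these libraries where they do the work, as an engineer would, in place of code of your own. Each camera call takes 0.05 s, during which the arm holds its last target.

## Task

I am about to load the radio's battery box. First, with the box still shut, slide the three black battery packs lying askew on the tray into one straight, tight row in the tray's corner: short ends flush against the long back lip, long sides touching one another and the first pack against the end lip. Then lift the box's falling lid by its grip and hold it open at 60 degrees from closed, finishing while still holding it there at rest; leave the multimeter, spool, screwdriver and mug alone.

Things in the scene. Friction and masses are not known exactly. Their poses are not given: they have to be found in the camera images.
- tray: Fixed aluminium tray, 220 (x) x 250 (y) mm, floor 6 mm thick, left or right of the box. Origin under its centre. Lips 10 mm thick, 26 mm high over the bench: back lip along the edge at +x (inner face x = 100 mm), end lip along the edge at +y (inner face y = 115 mm); other edges open. Row done: pack x axes along tray x, centres at x = 75 mm, y = 97, 61, 25 mm, any order. Yaw within 0.2 rad.
- pack0: Loose black battery pack lying flat, 50 (its x) x 36 (its y) x 30 (z) mm, about 0.14 kg, like the other two. Origin at the centre of its underside. Starts askew on the tray (within 0.35 rad of the tray's x axis), clear of the lips and of the other packs, its brass contacts at the -x end.
- pack1: Loose black battery pack lying flat, 50 (its x) x 36 (its y) x 30 (z) mm, about 0.14 kg, like the other two. Origin at the centre of its underside. Starts askew on the tray (within 0.35 rad of the tray's x axis), clear of the lips and of the other packs, its brass contacts at the -x end.
- pack2: Loose black battery pack lying flat, 50 (its x) x 36 (its y) x 30 (z) mm, about 0.14 kg, like the other two. Origin at the centre of its underside. Starts askew on the tray (within 0.35 rad of the tray's x axis), clear of the lips and of the other packs, its brass contacts at the -x end.
- case: Fixed grey steel battery box, 200 (x) x 220 (y) x 100 (z) mm, three bays inside, closed by the lid. Origin at the centre of its underside, on the bench. Its front with two panel meters faces its -x, roughly the robot; the lid's hinge runs along its far (+x) top edge. Yaw within 0.25 rad.
- lid (a joint): Angle of the box's lid, rad: 0 closed and level, growing as its near edge rises; 1.047 is 60 degrees, stop at 1.75. It turns freely, without spring or catch, and falls shut when let go below about 1.5. The lid is a grey steel plate 200 x 220 x 6 mm, about 0.35 kg.
- lid_hinge (a point): Point on the lid's hinge line, in the middle of the box's far top edge, 100 mm above the bench and 100 mm from the case's origin towards its +x. The hinge line runs along the case's y axis. This frame turns with the lid; closed, its axes are those of the case.
- lid_grip (a point): Centre of the lid's grip: a black round bar, 20 mm diameter, 36 mm long, along the case's y axis, on a 12 mm stem. Closed, it is 172 mm from the hinge line towards the case's -x, 41 mm above it (35 mm above the lid's top face), 28 mm in from the near edge. Flat free ends: pinched from above across them, it pivots between the fingers as the lid rises. Turns with the lid.
- multimeter: Loose handheld multimeter lying on its back, black, 130 x 70 x 32 mm; bystander, leave it alone. Origin under its centre.
- spool: Loose grey spool standing on end, 60 mm diameter, 50 mm high; bystander, leave it alone. Origin under its centre.
- screwdriver: Loose screwdriver about 0.2 m long, lying at the right of the bench; bystander, leave it alone.
- mug: Loose white mug, 80 mm diameter, 90 mm high; bystander, leave it alone. Origin under its centre.
There are look-alikes about, which are no part of the job. What is shaped like the pack1 but purple or turquoise is not meant.

How it is judged:
By the outcome, as a careful person would: the job done as asked, in the order asked, and still so for the second after the job is handed in, while the arm keeps its last pose, push and grip.
It also fails if it takes over 67 s, if anything falls off the work surface, if the arm or the gripper's body presses on something with over 40 N, if the wrist force passes 120 N, or if a joint passes its speed limit or range.

## Working session

There is one attempt and no reset: what is moved stays moved. The work goes in short steps, Python scripts to look and compute and a tool call to move; the robot and the scene stay as the last step left them, time stands still between calls to the robot, and variables do not carry over. Pictures are saved under pics/ and viewed, and the job is handed in when it is done.

Besides the shell and the picture viewer there is one more tool, called after "Call:" as name([rows], argument=value, ...), one row to a line, values as JSON. jog_arm: Moves the arm, as the interface text tells. Its arguments: {"type":"object","properties":{"motion":{"type":"array"},"hand":{"type":"number"},"force":{"type":"number"}},"required":["motion"]}

```bash
ls; mkdir -p pics
python3 - <<'E'
from plant import manip
import cv2
s=manip.read_state(); print(s)
for n in("scene","top"):
    im=manip.capture(n); cv2.imwrite(f"pics/{n}0.png",im)
    print(n,manip.camera_model(n))
print(manip.camera_model("wrist"))
E
```

```text
pics
{'t': 0.0, 'joints': array([-8.37722838e+01,  1.26765029e+01,  8.75275092e+01,  1.01124350e-03,
        7.99108225e+01, -7.22473728e+00]), 'joint_velocities': array([ 0.04634477, -0.01266558, -0.02164871, -0.1107094 , -0.0670702 ,
       -0.04920826]), 'effort': array([-4.80029194e-04, -4.96902430e+01, -3.89394093e+01, -1.80187644e-04,
        1.12010445e-02,  9.47773913e-06]), 'tool_pos': array([ 145.33557346, -607.22653992,  230.16950591]), 'orientation': array([[-2.00146599e-04,  2.32635146e-01, -9.72564059e-01],
       [ 1.99429896e-03, -9.72562051e-01, -2.32635077e-01],
       [-9.99997991e-01, -1.98614461e-03, -2.69289044e-04]]), 'force': array([0.43554795, 0.80664507, 0.50011439]), 'moment': array([ 0.0008009 , -0.00417301,  0.021493  ]), 'gripper_width': 0.9979155509087874}
scene {'fx': 517.8653940337629, 'fy': 517.8653940337629, 'cx': 329.59451062563517, 'cy': 202.32595567291935, 'R': array([[ 0.4627847 ,  0.88638773,  0.01212883],
       [ 0.75258212, -0.38562065, -0.53377604],
       [-0.46845541,  0.25615133, -0.8455389 ]]), 't': array([-293.86637287, -400.45313253, 1781.1254471 ])}
top {'fx': 419.02554709418166, 'fy': 419.02554709418166, 'cx': 318.51260186690513, 'cy': 198.7843580396697, 'R': array([[ 0.02890304, -0.99943564,  0.0171179 ],
       [-0.98518846, -0.03137838, -0.16857964],
       [ 0.16902163, -0.0119919 , -0.98553939]]), 't': array([ -14.28790532,  596.27513084, 1146.04585838])}
{'fx': 309.70691628693146, 'fy': 309.70691628693146, 'cx': 323.02803999804235, 'cy': 202.24252791316158, 'mount': array([[-3.45911923e-04, -2.72161138e-01,  9.62251628e-01,
        -1.42423707e+02],
       [ 9.99999755e-01, -6.79108116e-04,  1.67404238e-04,
         5.12745282e-02],
       [ 6.07911962e-04,  9.62251450e-01,  2.72161306e-01,
        -6.85105819e+01],
       [ 0.00000000e+00,  0.00000000e+00,  0.00000000e+00,
         1.00000000e+00]])}
```

View pics/top0.png

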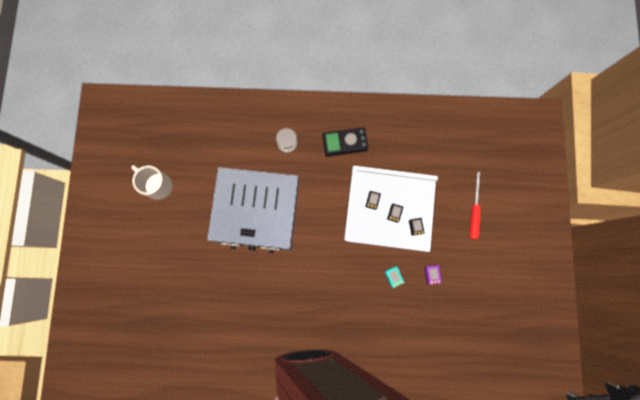

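View pics/scene0.png

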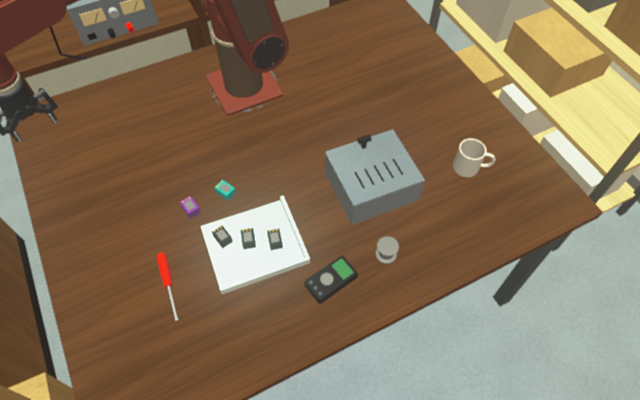

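The top picture shows the tray around (391,208) with three black packs at (373,200), (396,213) and (417,227). A turquoise look-alike is at (395,277) and a purple one at (433,274); both are off the tray and not meant. The box is at (253,208) with its grip at (248,232). I'll enlarge these areas to confirm.

Run:
```python
import cv2
im=cv2.imread("pics/top0.png")
c=im[158:258,338:446]; cv2.imwrite("pics/top0_tray.png",cv2.resize(c,None,fx=6,fy=6,interpolation=cv2.INTER_CUBIC)[:600])
c=im[158:258,200:308]; cv2.imwrite("pics/top0_case.png",cv2.resize(c,None,fx=6,fy=6,interpolation=cv2.INTER_CUBIC)[:600])
im=cv2.imread("pics/scene0.png")
c=im[185:300,190:320]; cv2.imwrite("pics/scene0_tray.png",cv2.resize(c,None,fx=5,fy=5,interpolation=cv2.INTER_CUBIC))
```

```text
(no output)
```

View pics/top0_tray.png

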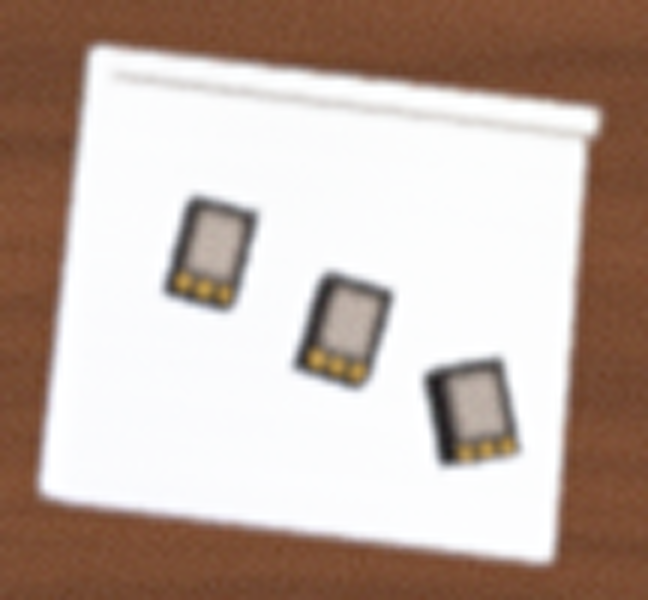

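View pics/top0_case.png

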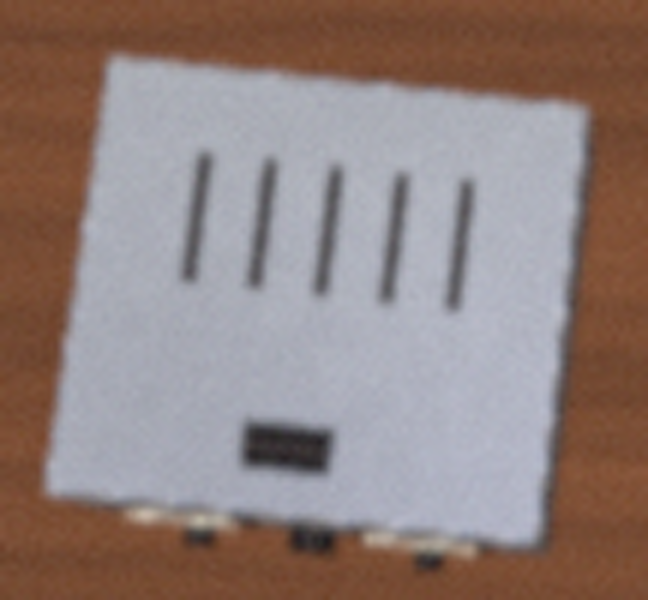

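View pics/scene0_tray.png

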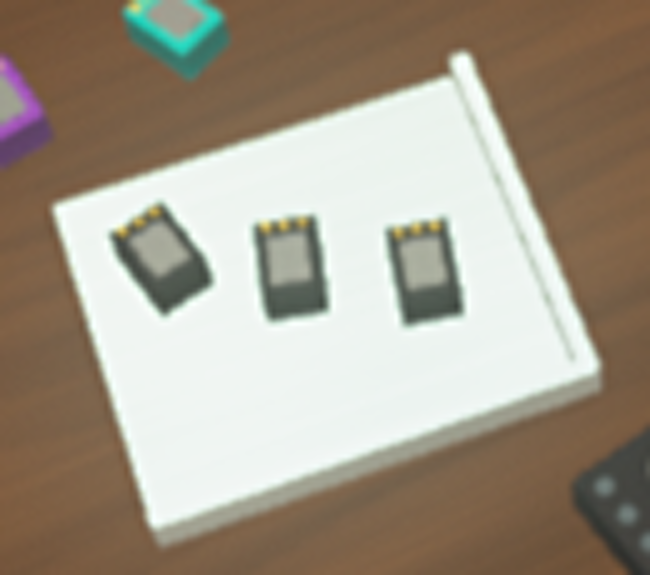

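```bash
cat > h.py <<'E'
import numpy as np
from scipy.optimize import least_squares
from plant import manip
CM={n:manip.camera_model(n) for n in("scene","top")}
def proj(n,P):
    c=CM[n];X=np.atleast_2d(P)@np.array(c["R"]).T+np.array(c["t"])
    return np.c_[c["fx"]*X[:,0]/X[:,2]+c["cx"],c["fy"]*X[:,1]/X[:,2]+c["cy"]]
def T(p,L):
    c,s=np.cos(p[2]),np.sin(p[2]);L=np.atleast_2d(L).astype(float)
    return np.c_[p[0]+c*L[:,0]-s*L[:,1],p[1]+s*L[:,0]+c*L[:,1],L[:,2]]
def crop(uv,x0,y0,k): return (np.array(uv,float)+.5)/k-.5+[x0,y0]
def fit(obs,x0):
    def f(p): return np.concatenate([(proj(n,T(p,L))-uv).ravel() for n,L,uv in obs])
    r=least_squares(f,x0,loss="soft_l1"); return r.x, np.sqrt(np.mean(f(r.x)**2)), f(r.x)
E
python3 - <<'E'
from h import *
np.set_printoptions(precision=2,suppress=True)
ct=lambda uv:crop(uv,338,158,6); cc=lambda uv:crop(uv,200,158,6); cs=lambda uv:crop(uv,190,185,5)
TL=[[110,125,26],[110,-125,26],[-110,-125,6],[-110,125,26]]
o=[("top",TL,ct([[90,45],[600,107],[553,563],[38,497]])),("scene",TL,cs([[600,370],[155,530],[52,207],[460,55]]))]
t=fit(o,[600,-150,0]);print("tray",t)
CL=[[100,110,106],[100,-110,106],[-100,-110,106],[-100,110,106]]
g=[[-72,18,151],[-72,-18,151],]
o=[("top",CL,cc([[108,55],[590,104],[545,548],[46,493]]))]
c=fit(o,[600,150,0]);print("case",c)
print("grip proj px in crop",(proj("top",T(c[0],[[-72,18,141],[-72,-18,141],[-72,0,141]]))-[200,158])*6)
PL=[[25,18,36],[25,-18,36],[-25,-18,36],[-25,18,36]]
tp={"A":[[190,197],[256,210],[232,308],[168,296]],"B":[[328,272],[392,290],[360,387],[296,370]],"C":[[444,368],[500,358],[520,452],[460,464]]}
# scene: near corner order +x+y, +x-y, -x-y, -x+y (top face)
for k in tp:
    r=fit([("top",PL,ct(tp[k]))],[600,-150,0])
    print(k,r[0],r[1]); 
    q=r[0];th=t[0][2];d=q[:2]-t[0][:2];R=np.array([[np.cos(th),np.sin(th)],[-np.sin(th),np.cos(th)]])
    print("  tray frame",R@d,q[2]-th, "scene crop px",((proj("scene",T(q,PL))-[190,185])*5).round().tolist())
E
```

```text
tray (array([ 581.73, -210.89,   -0.09]), np.float64(0.5894234339027108), array([ 0.69,  0.8 , -0.39,  0.71, -0.04, -0.67,  1.22, -0.6 ,  0.14,
       -0.36, -0.2 ,  0.01,  0.24,  0.36,  0.96, -0.43]))
case (array([558.75, 180.12,  -0.07]), np.float64(0.48052395921454544), array([ 0.47,  0.42, -0.16,  0.3 , -0.71, -0.84,  0.33,  0.04]))
grip proj px in crop [[246.76 441.67]
 [329.6  450.03]
 [288.18 445.85]]
A [ 601.34 -153.85   -0.19] 0.5495745611347304
  tray frame [14.31 58.59] -0.10105658649117713 scene crop px [[466.0, 284.0], [402.0, 300.0], [382.0, 224.0], [445.0, 208.0]]
B [ 565.82 -217.88   -0.28] 0.5924812129818166
  tray frame [-15.21  -8.42] -0.1898116785099073 scene crop px [[329.0, 284.0], [263.0, 295.0], [254.0, 217.0], [318.0, 206.0]]
C [ 528.94 -283.3     0.21] 1.056716864123069
  tray frame [-45.94 -76.93] 0.30657091618100296 scene crop px [[208.0, 258.0], [153.0, 295.0], [103.0, 233.0], [158.0, 197.0]]
```

```bash
cat >> h.py <<'E'
import json,os
def yawof(R): return np.degrees(np.arctan2(R[1,1],R[0,1]))
def axes(yaw):
    a=np.radians(yaw); y=np.array([np.cos(a),np.sin(a),0]); x=np.array([0,0,-1.]); return x,y,np.cross(x,y)
def load(): return json.load(open("cmd.json"))
def plan(*tg):
    """targets world TCP (x,y,z,yaw) -> rows in tool axes at call start"""
    c=load();A=axes(c[3])
    for t in tg:
        d=np.array(t[:3])-c[:3]; tr=-(t[3]-c[3])
        print("x %.2f y %.2f z %.2f turn %.1f  dist %.0f"%(*(d@a/10 for a in A),tr,np.linalg.norm(d)))
def done(x=0,y=0,z=0,turn=0):
    c=load();A=axes(c[3]); p=np.array(c[:3])+10*(x*A[0]+y*A[1]+z*A[2])
    json.dump([*p,c[3]-turn],open("cmd.json","w")); print("cmd",[round(v,1) for v in [*p,c[3]-turn]])
def st():
    s=manip.read_state(); print("t %.2f"%s["t"],"tcp",s["tool_pos"].round(1),"yaw %.1f"%yawof(s["orientation"]),"F",s["force"].round(1),"w %.3f"%s["gripper_width"]); return s
E
python3 - <<'E'
from h import *
json.dump([145.399,-607.845,231.3,-83.772+7.225],open("cmd.json","w"))
st(); plan((575,-190,200,-5.2))
E
```

```text
t 0.10 tcp [ 145.3 -607.3  230.3] yaw -76.5 F [0.4 1.  0.2] w 1.000
x 3.13 y -30.64 z -51.50 turn -71.3  dist 600
```

Call:
jog_arm([
  {"x": 3.1,"y": -30.6,"z": -51.5,"turn": -71.3},
  {"x": 3.1,"y": -30.6,"z": -51.5,"turn": -71.3},
  {"x": 3.1,"y": -30.6,"z": -51.5,"turn": -71.3},
  {"x": 3.1,"y": -30.6,"z": -51.5,"turn": -71.3},
  {"x": 3.1,"y": -30.6,"z": -51.5,"turn": -71.3},
  {"x": 3.1,"y": -30.6,"z": -51.5,"turn": -71.3},
  {"x": 3.1,"y": -30.6,"z": -51.5,"turn": -71.3},
  {"x": 3.1,"y": -30.6,"z": -51.5,"turn": -71.3},
  {"x": 3.1,"y": -30.6,"z": -51.5,"turn": -71.3},
  {"x": 3.1,"y": -30.6,"z": -51.5,"turn": -71.3},
  {"x": 3.1,"y": -30.6,"z": -51.5,"turn": -71.3},
  {"x": 3.1,"y": -30.6,"z": -51.5,"turn": -71.3},
  {"x": 3.1,"y": -30.6,"z": -51.5,"turn": -71.3},
  {"x": 3.1,"y": -30.6,"z": -51.5,"turn": -71.3},
  {"x": 3.1,"y": -30.6,"z": -51.5,"turn": -71.3},
  {"x": 3.1,"y": -30.6,"z": -51.5,"turn": -71.3},
  {"x": 3.1,"y": -30.6,"z": -51.5,"turn": -71.3},
])

```text
t: 1.8
tool_pos: [574.4, -191.6, 200.5]
orientation: [[0.0, 0.996, -0.093], [-0.0, -0.093, -0.996], [-1.0, 0.0, 0.0]]
force: [-0.1, 0.4, 0.9]
gripper_width: 1.004
```

```bash
cat >> h.py <<'E'
import cv2
def wcap(name):
    s=st(); im=manip.capture("wrist"); cv2.imwrite(f"pics/{name}.png",im)
    np.savez(f"{name}.npz",p=s["tool_pos"],R=s["orientation"]); return im
WM=manip.camera_model("wrist"); MT=np.array(WM["mount"])
def wproj(P,pose):
    P=np.atleast_2d(P); Xt=(P-pose["p"])@pose["R"]; Xc=(Xt-MT[:3,3])@MT[:3,:3]
    th=np.arctan2(np.hypot(Xc[:,0],Xc[:,1]),Xc[:,2]); ph=np.arctan2(Xc[:,1],Xc[:,0])
    return np.c_[WM["cx"]+WM["fx"]*th*np.cos(ph),WM["cy"]+WM["fy"]*th*np.sin(ph)]
def wfit(L,uv,pose,x0):
    f=lambda p:(wproj(T(p,L),pose)-uv).ravel()
    r=least_squares(f,x0,loss="soft_l1"); return r.x,np.sqrt(np.mean(f(r.x)**2))
E
python3 - <<'E'
from h import *
done(3.1,-30.6,-51.5,-71.3)
wcap("w1")
E
```

```text
cmd [np.float64(575.1), np.float64(-190.4), np.float64(200.3), -5.2]
t 1.80 tcp [ 574.4 -191.6  200.5] yaw -5.4 F [-0.1  0.4  0.9] w 1.004
```

View pics/w1.png

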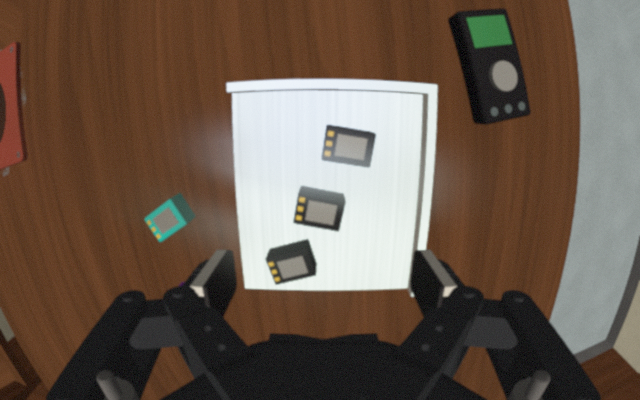

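The wrist view shows the tray (corner with both lips at about (437,87)). The three black packs are at (348,147), (320,209) and (291,262); the turquoise look-alike is outside at (168,218).

Run:
```python
import cv2
im=cv2.imread("pics/w1.png")
cv2.imwrite("pics/w1a.png",cv2.resize(im[70:195,255:445],None,fx=4,fy=4,interpolation=cv2.INTER_CUBIC))
cv2.imwrite("pics/w1b.png",cv2.resize(im[175:300,225:415],None,fx=4,fy=4,interpolation=cv2.INTER_CUBIC))
```

```text
(no output)
```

View pics/w1a.png

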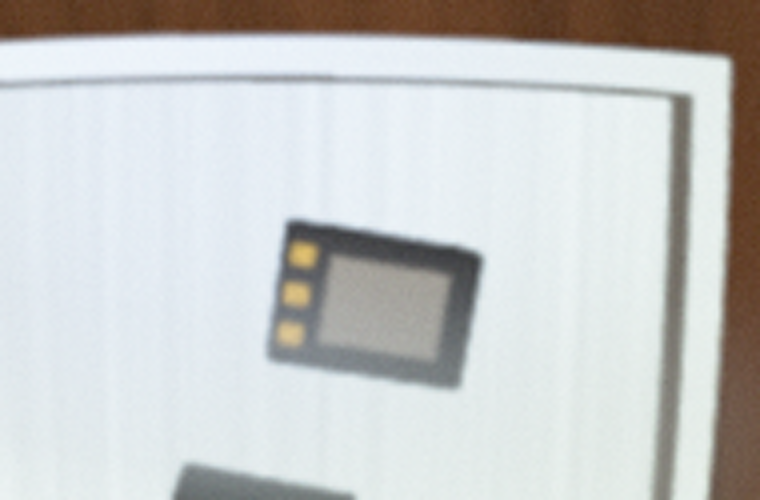

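View pics/w1b.png

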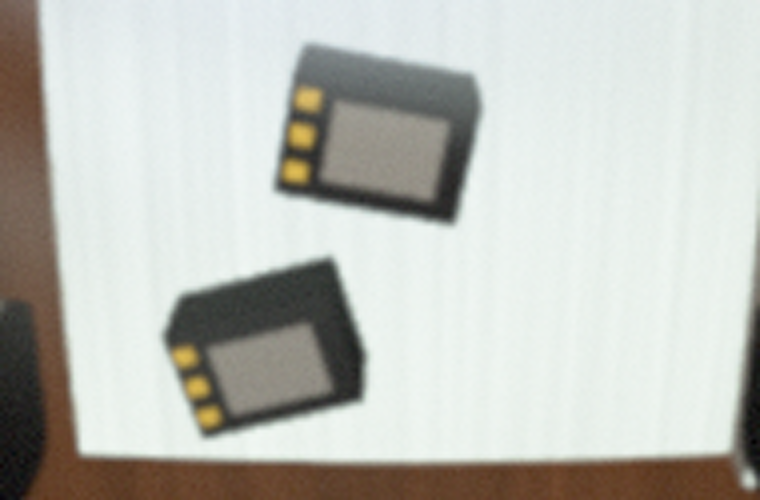

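```bash
cat > m1.py <<'E'
from h import *
np.set_printoptions(precision=2,suppress=True)
pose=np.load("w1.npz")
a=lambda u:crop(u,255,70,4); b=lambda u:crop(u,225,175,4)
t=wfit([[110,125,26],[100,115,26],[100,115,6],[-110,-125,6],[-110,125,26]],np.vstack([a([[732,57],[692,97],[672,97]]),b([[78,455]]),[[228,82]]]),pose,[580,-210,-.09])
print("tray",t)
tp=t[0]
P={}
P["A"]=wfit([[-25,18,6],[25,18,6],[25,-18,36],[-25,-18,36]],a([[288,222],[482,255],[458,390],[268,358]]),pose,[600,-150,-.2])
P["B"]=wfit([[-25,18,6],[25,18,36],[25,-18,36],[-25,-18,36]],b([[308,43],[480,105],[453,224],[275,190]]),pose,[566,-218,-.2])
P["C"]=wfit([[-25,18,36],[25,18,6],[25,-18,36],[-25,-18,36],[-25,18,6],[25,-18,6]],b([[165,333],[332,260],[362,402],[205,437],[182,297],[365,352]]),pose,[529,-283,.2])
th=tp[2];R=np.array([[np.cos(th),np.sin(th)],[-np.sin(th),np.cos(th)]])
for k,(q,e) in P.items(): print(k,q,"deg %.1f"%np.degrees(q[2]),"rms %.2f"%e,"tray",R@(q[:2]-tp[:2]))
print("slots",T(tp,[[75,97,0],[75,61,0],[75,25,0]])[:,:2],np.degrees(th))
E
python3 m1.py
```

```text
tray (array([ 581.79, -209.44,   -0.1 ]), np.float64(0.688444271983482))
A [ 603.65 -155.15   -0.28] deg -16.0 rms 1.36 tray [16.33 56.21]
B [ 567.12 -219.44   -0.31] deg -17.7 rms 1.15 tray [-13.6  -11.41]
C [ 529.14 -281.14    0.19] deg 10.7 rms 1.29 tray [-45.24 -76.59]
slots [[ 666.09 -120.41]
 [ 662.5  -156.23]
 [ 658.91 -192.05]] -5.7236124431181175
```

```bash
cat > ov.py <<'E'
from h import *
import subprocess,sys
exec(open("m1.py").read())
P["A2"]=wfit([[-25,18,36],[25,18,36],[25,-18,36],[-25,-18,36]],a([[288,222],[482,255],[458,390],[268,358]]),pose,[600,-150,-.2])
print(P["A2"],wproj(T(P["A"][0],[[-25,18,36],[25,18,36],[25,-18,36],[-25,-18,36]]),pose)*4-[1020,280])
im=cv2.imread("pics/w1.png");k=3;im=cv2.resize(im[70:270+30,225:445],None,fx=k,fy=k,interpolation=cv2.INTER_CUBIC)
def poly(q,L,col):
    uv=(wproj(T(q,L),pose)-[225,70]+.5)*k; cv2.polylines(im,[np.round(uv).astype(int)],True,col,1)
for n,c in (("A2",(0,0,255)),("B",(0,255,0)),("C",(255,0,0))):
    for z in(6,36): poly(P[n][0],[[-25,18,z],[25,18,z],[25,-18,z],[-25,-18,z]],c)
poly(tp,[[110,125,26],[110,-125,26],[-110,-125,26],[-110,125,26]],(0,0,255))
poly(tp,[[100,115,6],[100,-125,6],[-110,-125,6],[-110,115,6]],(0,160,0))
cv2.imwrite("pics/ov1.png",im[:600])
E
python3 ov.py
```

```text
tray (array([ 581.79, -209.44,   -0.1 ]), np.float64(0.688444271983482))
A [ 603.65 -155.15   -0.28] deg -16.0 rms 1.36 tray [16.33 56.21]
B [ 567.12 -219.44   -0.31] deg -17.7 rms 1.15 tray [-13.6  -11.41]
C [ 529.14 -281.14    0.19] deg 10.7 rms 1.29 tray [-45.24 -76.59]
slots [[ 666.09 -120.41]
 [ 662.5  -156.23]
 [ 658.91 -192.05]] -5.7236124431181175
(array([ 602.7 , -154.48,   -0.25]), np.float64(0.7192222708501457)) [[291.88 216.97]
 [489.3  256.83]
 [459.53 395.97]
 [264.97 358.68]]
```

View pics/ov1.png

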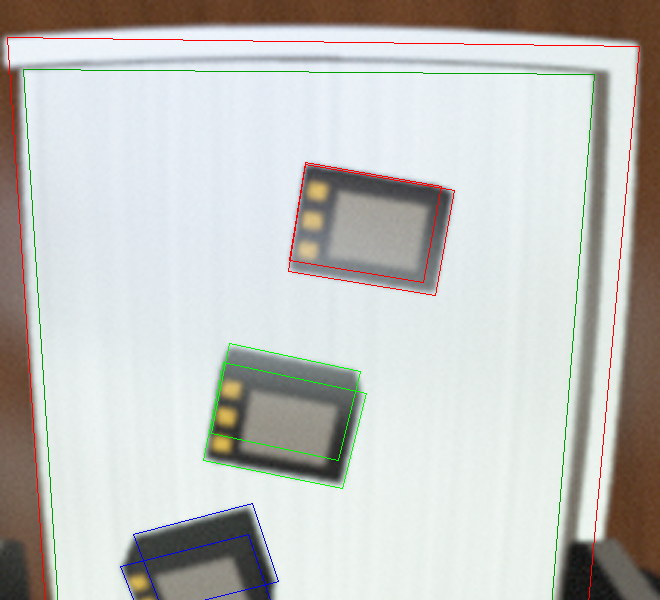

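The overlay fits the tray and packs to about 1–2 px. I'll start with pack A, gripping it shallowly across its length so the +x finger clears the 26 mm lip.

Run:
```python
from h import *
plan((602.7,-154.5,55,-14.3),(602.7,-154.5,24,-14.3))
```

```text
x 14.53 y 2.42 z -3.83 turn 9.1  dist 152
x 17.63 y 2.42 z -3.83 turn 9.1  dist 182
```

Call:
jog_arm([
  {"x": 6,"y": 2.4,"z": -3.8,"turn": 8},
  {"x": 11,"y": 2.4,"z": -3.8,"turn": 9.1},
  {"x": 14.5,"y": 2.4,"z": -3.8,"turn": 9.1},
  {"x": 16.5,"y": 2.4,"z": -3.8,"turn": 9.1},
  {"x": 17.6,"y": 2.4,"z": -3.8,"turn": 9.1},
  {"x": 17.6,"y": 2.4,"z": -3.8,"turn": 9.1},
  {"x": 17.6,"y": 2.4,"z": -3.8,"turn": 9.1},
])

```text
t: 2.55
tool_pos: [603.7, -155.8, 26.2]
orientation: [[0.003, 0.969, -0.248], [-0.001, -0.248, -0.969], [-1.0, 0.003, 0.0]]
force: [-0.2, -0.7, 0.9]
gripper_width: 0.999
```

Run:
```python
from h import *
done(17.6,2.4,-3.8,9.1)
wcap("w2")
```

```text
cmd [np.float64(602.5), np.float64(-154.8), np.float64(24.3), -14.3]
t 2.55 tcp [ 603.7 -155.8   26.2] yaw -14.4 F [-0.2 -0.7  0.9] w 0.999
```

View pics/w2.png

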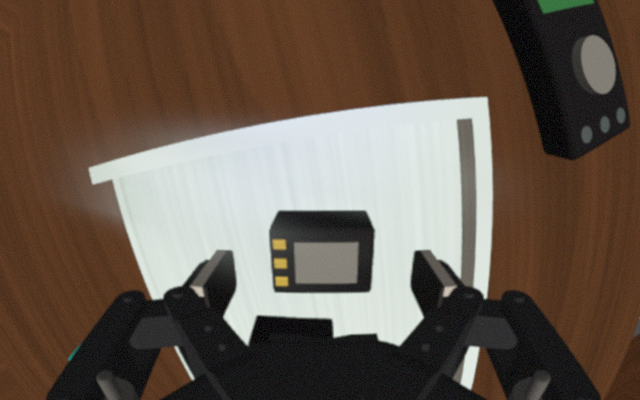

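Run:
```python
from h import *
pose=np.load("w2.npz")
x,y,z=[pose["R"][:,i] for i in range(3)]
p=pose["p"].copy(); p[2]=36
print(wproj([p,p+18*z,p-18*z],pose).round(1))
# measured top corners: -x-y(275,292) +x-y(371,292) ; contacts rows 244..281
L=[[25,-18,36],[-25,-18,36]]
print(wfit(L,np.array([[371,292],[274,291.]]),pose,[603,-155,-.25]))
```

```text
[[324.1 264.8]
 [324.  296.1]
 [324.1 229.9]]
(array([ 6.03840519e+02, -1.53461013e+02, -2.65921528e-01]), np.float64(0.7098272450480053))
```

Call:
jog_arm([
  {"x": 0},
  {"x": 0},
  {"x": 0},
  {"x": 0},
  {"x": 0},
  {"x": 0},
], hand=1, force=25)

```text
validation failed for argument at $.mo...
```

Call:
jog_arm([
  {"x": 0,"y": 0,"z": 0,"turn": 0},
  {"x": 0,"y": 0,"z": 0,"turn": 0},
  {"x": 0,"y": 0,"z": 0,"turn": 0},
  {"x": 0,"y": 0,"z": 0,"turn": 0},
  {"x": 0,"y": 0,"z": 0,"turn": 0},
  {"x": 0,"y": 0,"z": 0,"turn": 0},
], hand=1, force=25)

```text
t: 3.2
tool_pos: [603.4, -155.2, 25.8]
orientation: [[0.002, 0.969, -0.248], [-0.001, -0.248, -0.969], [-1.0, 0.002, 0.0]]
force: [-1.4, -0.1, 6.3]
gripper_width: 0.575
```

```bash
cat >> h.py <<'E'
TRAY=[581.79,-209.44,-0.0999]
def tw(x,y,z,dyaw=0): 
    q=T(TRAY,[[x,y,0]])[0]; return (q[0],q[1],z,np.degrees(TRAY[2])+dyaw)
def inv(p):
    d=np.array(p[:2])-TRAY[:2];c,s=np.cos(TRAY[2]),np.sin(TRAY[2]); return np.array([c*d[0]+s*d[1],-s*d[0]+c*d[1]])
E
python3 - <<'E'
from h import *
st();print(inv(load()))
plan(tw(60,80,24.3),tw(72,92,24.3),tw(76,98.5,24.3))
E
```

```text
t 3.20 tcp [ 603.4 -155.2   25.8] yaw -14.3 F [-1.4 -0.1  6.3] w 0.575
[15.1079981  56.44642632]
x 0.00 y 4.09 z -3.00 turn -8.6  dist 51
x 0.00 y 5.09 z -4.37 turn -8.6  dist 67
x 0.00 y 5.39 z -5.07 turn -8.6  dist 74
```

Call:
jog_arm([
  {"x": 0,"y": 1.3,"z": -1,"turn": -3},
  {"x": 0,"y": 2.7,"z": -2,"turn": -6},
  {"x": 0,"y": 4.1,"z": -3,"turn": -8.6},
  {"x": 0,"y": 5.1,"z": -4.0,"turn": -8.6},
  {"x": 0,"y": 5.3,"z": -4.4,"turn": -8.6},
  {"x": 0,"y": 5.4,"z": -4.7,"turn": -8.6},
  {"x": 0,"y": 5.4,"z": -4.9,"turn": -8.6},
  {"x": 0,"y": 5.4,"z": -5.0,"turn": -8.6},
  {"x": 0,"y": 5.4,"z": -5.1,"turn": -8.6},
  {"x": 0,"y": 5.4,"z": -5.1,"turn": -8.6},
])

```text
t: 4.2
tool_pos: [666.0, -121.7, 25.8]
orientation: [[-0.003, 0.995, -0.1], [-0.004, -0.1, -0.995], [-1.0, -0.002, 0.004]]
force: [-9.9, -7.5, 12.1]
gripper_width: 0.574
```

Run:
```python
from h import *
done(0,5.4,-5.1,-8.6)
wcap("w3"); print(inv(load()),inv(manip.read_state()["tool_pos"]))
```

```text
cmd [np.float64(667.4), np.float64(-118.8), np.float64(24.3), -5.7]
t 4.20 tcp [ 666.  -121.7   25.8] yaw -5.8 F [-9.9 -7.5 12.1] w 0.574
[76.14425334 98.77343361] [75.00663177 95.73267217]
```

View pics/w3.png

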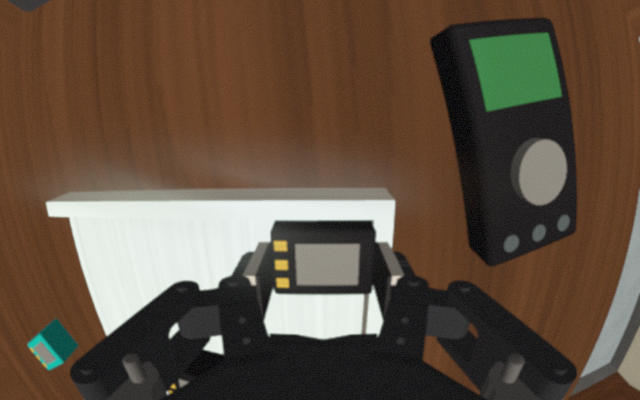

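Run:
```python
from h import *
c=load()
plan((c[0],c[1],70,c[3]),(567.1,-219.4,70,-17.7),(567.1,-219.4,24,-17.7))
```

```text
x -4.57 y 0.00 z 0.00 turn -0.0  dist 46
x -4.57 y -8.97 z 11.02 turn 12.0  dist 149
x 0.03 y -8.97 z 11.02 turn 12.0  dist 142
```

Call:
jog_arm([
  {"x": 0,"y": 0,"z": 0,"turn": 0},
  {"x": 0,"y": 0,"z": 0,"turn": 0},
  {"x": 0,"y": 0,"z": 0,"turn": 0},
], hand=-0.7)

```text
t: 4.55
tool_pos: [667.3, -118.4, 24.0]
orientation: [[-0.0, 0.995, -0.1], [0.0, -0.1, -0.995], [-1.0, -0.0, -0.0]]
force: [0.1, 0.5, -0.5]
gripper_width: 0.848
```

Call:
jog_arm([
  {"x": -4.6,"y": 0,"z": 0,"turn": 0},
  {"x": -4.6,"y": -3,"z": 3.7,"turn": 4},
  {"x": -4.6,"y": -6,"z": 7.4,"turn": 8},
  {"x": -4.6,"y": -9,"z": 11,"turn": 12},
  {"x": -3,"y": -9,"z": 11,"turn": 12},
  {"x": -1,"y": -9,"z": 11,"turn": 12},
  {"x": 0,"y": -9,"z": 11,"turn": 12},
  {"x": 0,"y": -9,"z": 11,"turn": 12},
])

```text
t: 5.35
tool_pos: [565.6, -217.8, 22.0]
orientation: [[-0.004, 0.953, -0.304], [0.002, -0.304, -0.953], [-1.0, -0.004, -0.001]]
force: [-0.9, 0.4, 0.7]
gripper_width: 0.848
```

Run:
```python
from h import *
done(0,-9,11,12)
wcap("w4")
pose=np.load("w4.npz");p=pose["p"].copy();p[2]=36;z=pose["R"][:,2]
print(wproj([p,p+18*z,p-18*z],pose).round(1))
```

```text
cmd [np.float64(566.8), np.float64(-219.2), np.float64(24.3), -17.7]
t 5.35 tcp [ 565.6 -217.8   22. ] yaw -17.7 F [-0.9  0.4  0.7] w 0.848
[[323.9 269. ]
 [323.9 300.7]
 [323.9 233.3]]
```

View pics/w4.png

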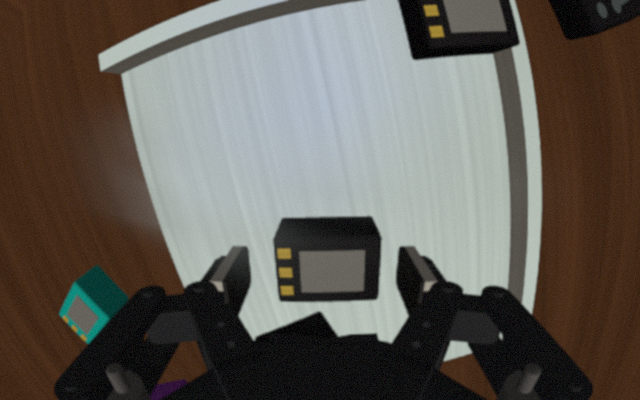

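Call:
jog_arm([
  {"x": 0,"y": 0,"z": 0,"turn": 0},
  {"x": 0,"y": 0,"z": 0,"turn": 0},
  {"x": 0,"y": 0,"z": 0,"turn": 0},
  {"x": 0,"y": 0,"z": 0,"turn": 0},
  {"x": 0,"y": 0,"z": 0,"turn": 0},
], hand=1, force=25)

```text
t: 5.9
tool_pos: [567.9, -219.3, 25.4]
orientation: [[0.002, 0.952, -0.305], [-0.001, -0.305, -0.952], [-1.0, 0.002, -0.0]]
force: [1.4, 1.6, 4.6]
gripper_width: 0.574
```

Run:
```python
from h import *
st()
plan(tw(30,40,24.3),tw(72,52,24.3),tw(76,56,24.3),tw(76,62.5,24.3))
```

```text
t 5.90 tcp [ 567.9 -219.3   25.4] yaw -17.7 F [1.4 1.6 4.6] w 0.574
x 0.00 y 3.23 z -5.92 turn -12.0  dist 67
x 0.00 y 7.09 z -7.97 turn -12.0  dist 107
x 0.00 y 7.39 z -8.44 turn -12.0  dist 112
x 0.00 y 7.26 z -9.08 turn -12.0  dist 116
```

Call:
jog_arm([
  {"x": 0,"y": 1,"z": -2,"turn": -4},
  {"x": 0,"y": 2.1,"z": -4,"turn": -8},
  {"x": 0,"y": 3.2,"z": -5.9,"turn": -12},
  {"x": 0,"y": 5.2,"z": -6.9,"turn": -12},
  {"x": 0,"y": 7.1,"z": -8,"turn": -12},
  {"x": 0,"y": 7.3,"z": -8.3,"turn": -12},
  {"x": 0,"y": 7.3,"z": -8.6,"turn": -12},
  {"x": 0,"y": 7.3,"z": -8.9,"turn": -12},
  {"x": 0,"y": 7.3,"z": -9.1,"turn": -12},
  {"x": 0,"y": 7.3,"z": -9.1,"turn": -12},
])

```text
t: 6.9
tool_pos: [662.5, -157.6, 25.5]
orientation: [[-0.003, 0.995, -0.1], [-0.004, -0.1, -0.995], [-1.0, -0.003, 0.004]]
force: [-9.3, -7.6, 10.5]
gripper_width: 0.577
```

Run:
```python
from h import *
done(0,7.3,-9.1,-12)
wcap("w5"); print(inv(load()),inv(manip.read_state()["tool_pos"]))
```

```text
cmd [np.float64(664.1), np.float64(-154.8), np.float64(24.3), -5.7]
t 6.90 tcp [ 662.5 -157.6   25.5] yaw -5.8 F [-9.3 -7.6 10.5] w 0.577
[76.45437831 62.60718359] [75.15244037 59.5580928 ]
```

View pics/w5.png

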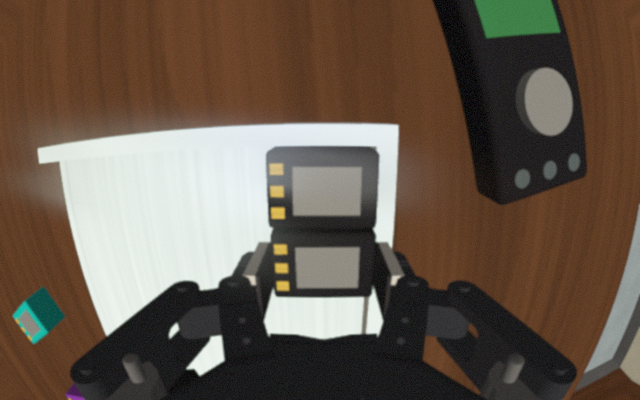

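Run:
```python
from h import *
plan((529.1,-281.1,70,10.7),(529.1,-281.1,24,10.7))
```

```text
x -4.57 y -12.17 z 13.92 turn -16.4  dist 190
x 0.03 y -12.17 z 13.92 turn -16.4  dist 185
```

Call:
jog_arm([
  {"x": 0,"y": 0,"z": 0,"turn": 0},
  {"x": 0,"y": 0,"z": 0,"turn": 0},
  {"x": 0,"y": 0,"z": 0,"turn": 0},
], hand=-0.7)

```text
t: 7.25
tool_pos: [663.8, -154.5, 23.8]
orientation: [[-0.001, 0.995, -0.1], [0.0, -0.1, -0.995], [-1.0, -0.001, -0.0]]
force: [-0.3, 0.5, -0.3]
gripper_width: 0.847
```

Call:
jog_arm([
  {"x": -4.6,"y": 0,"z": 0,"turn": 0},
  {"x": -4.6,"y": -3,"z": 3.5,"turn": -4},
  {"x": -4.6,"y": -6,"z": 7,"turn": -8},
  {"x": -4.6,"y": -9,"z": 10.5,"turn": -12},
  {"x": -4.6,"y": -12.2,"z": 13.9,"turn": -16.4},
  {"x": -3,"y": -12.2,"z": 13.9,"turn": -16.4},
  {"x": -1,"y": -12.2,"z": 13.9,"turn": -16.4},
  {"x": 0,"y": -12.2,"z": 13.9,"turn": -16.4},
  {"x": 0,"y": -12.2,"z": 13.9,"turn": -16.4},
])

```text
t: 8.15
tool_pos: [527.7, -279.2, 22.0]
orientation: [[-0.003, 0.983, 0.185], [0.003, 0.185, -0.983], [-1.0, -0.003, -0.003]]
force: [0.0, -0.1, -0.6]
gripper_width: 0.849
```

Run:
```python
from h import *
done(0,-12.2,13.9,-16.4)
wcap("w6")
pose=np.load("w6.npz");p=pose["p"].copy();p[2]=36;z=pose["R"][:,2]
print(wproj([p,p+18*z,p-18*z],pose).round(1))
```

```text
cmd [np.float64(528.8), np.float64(-280.9), np.float64(24.3), 10.7]
t 8.15 tcp [ 527.7 -279.2   22. ] yaw 10.7 F [ 0.  -0.1 -0.6] w 0.849
[[324.2 269.3]
 [324.1 301. ]
 [324.2 233.7]]
```

View pics/w6.png

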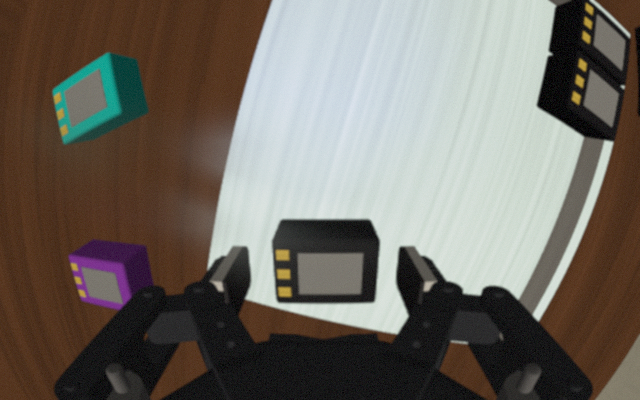

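The black pack is centred between the jaws, with its top from (275,222) to (378,300). Both coloured look-alikes are well clear on the left.

Call:
jog_arm([
  {"x": 0,"y": 0,"z": 0,"turn": 0},
  {"x": 0,"y": 0,"z": 0,"turn": 0},
  {"x": 0,"y": 0,"z": 0,"turn": 0},
  {"x": 0,"y": 0,"z": 0,"turn": 0},
  {"x": 0,"y": 0,"z": 0,"turn": 0},
], hand=1, force=25)

```text
t: 8.7
tool_pos: [529.8, -281.1, 25.4]
orientation: [[0.002, 0.983, 0.185], [-0.001, 0.185, -0.983], [-1.0, 0.002, 0.001]]
force: [1.6, 2.2, 5.0]
gripper_width: 0.574
```

Run:
```python
from h import *
st()
plan(tw(30,-10,24.3),tw(72,14,24.3),tw(76,20,24.3),tw(76.3,26.5,24.3))
```

```text
t 8.70 tcp [ 529.8 -281.1   25.4] yaw 10.7 F [1.6 2.2 5. ] w 0.574
x 0.00 y 9.12 z -4.23 turn 16.4  dist 101
x 0.00 y 13.83 z -5.35 turn 16.4  dist 148
x 0.00 y 14.38 z -5.81 turn 16.4  dist 155
x 0.00 y 14.60 z -6.43 turn 16.4  dist 159
```

Call:
jog_arm([
  {"x": 0,"y": 3,"z": -1.4,"turn": 5},
  {"x": 0,"y": 6,"z": -2.8,"turn": 11},
  {"x": 0,"y": 9.1,"z": -4.2,"turn": 16.4},
  {"x": 0,"y": 11.5,"z": -4.8,"turn": 16.4},
  {"x": 0,"y": 13.8,"z": -5.3,"turn": 16.4},
  {"x": 0,"y": 14.3,"z": -5.6,"turn": 16.4},
  {"x": 0,"y": 14.4,"z": -5.9,"turn": 16.4},
  {"x": 0,"y": 14.5,"z": -6.2,"turn": 16.4},
  {"x": 0,"y": 14.6,"z": -6.4,"turn": 16.4},
  {"x": 0,"y": 14.6,"z": -6.4,"turn": 16.4},
])

```text
t: 9.7
tool_pos: [658.9, -193.8, 25.4]
orientation: [[-0.003, 0.995, -0.1], [-0.004, -0.1, -0.995], [-1.0, -0.002, 0.004]]
force: [-8.2, -5.3, 8.7]
gripper_width: 0.574
```

Run:
```python
from h import *
done(0,14.6,-6.4,16.4)
wcap("w7"); print(inv(load()),inv(manip.read_state()["tool_pos"]))
```

```text
cmd [np.float64(660.5), np.float64(-191.0), np.float64(24.3), -5.7]
t 9.70 tcp [ 658.9 -193.8   25.4] yaw -5.8 F [-8.2 -5.3  8.7] w 0.574
[76.42966438 26.22513767] [75.16324917 23.2693531 ]
```

View pics/w7.png

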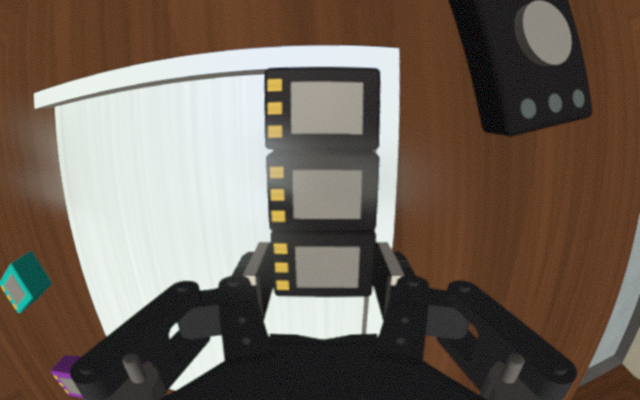

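Call:
jog_arm([
  {"x": 0,"y": 0,"z": 0,"turn": 0},
  {"x": 0,"y": 0,"z": 0,"turn": 0},
  {"x": 0,"y": 0,"z": 0,"turn": 0},
  {"x": -4,"y": 0,"z": 0,"turn": 0},
  {"x": -8,"y": -1,"z": 0,"turn": 0},
  {"x": -12,"y": -3,"z": 0,"turn": 0},
  {"x": -12,"y": -3,"z": 0,"turn": 0},
  {"x": -12,"y": -3,"z": 0,"turn": 0},
], hand=-0.7)

```text
t: 10.55
tool_pos: [631.3, -188.0, 146.0]
orientation: [[0.003, 0.995, -0.1], [-0.001, -0.1, -0.995], [-1.0, 0.003, 0.001]]
force: [0.1, -0.6, -0.5]
gripper_width: 0.85
```

Run:
```python
from h import *
done(-12,-3,0,0)
im=wcap("w8")
cv2.imwrite("pics/w8a.png",cv2.resize(im[50:250,220:460],None,fx=3,fy=3,interpolation=cv2.INTER_CUBIC))
```

```text
cmd [np.float64(630.6), np.float64(-188.0), np.float64(144.3), -5.7]
t 10.55 tcp [ 631.3 -188.   146. ] yaw -5.7 F [ 0.1 -0.6 -0.5] w 0.850
```

View pics/w8a.png

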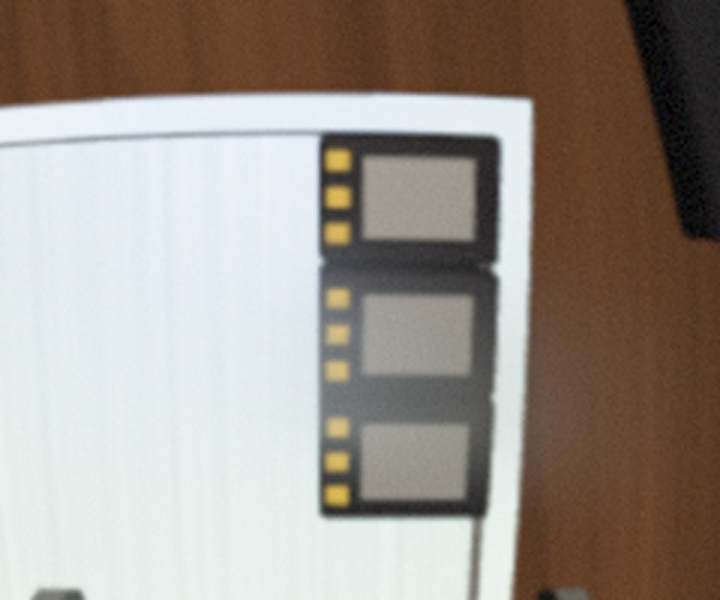

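The row looks tight and flush. I'll check the spacing numerically from the label centres and plan the approach to the grip.

Run:
```python
from h import *
np.set_printoptions(precision=2,suppress=True)
pose=np.load("w8.npz")
for n,uv,x0 in (("A",[419,198],(75,97)),("B",[416.5,335],(75,61)),("C",[414,461.5],(75,25))):
    px=crop([uv],220,50,3)
    w0=T(TRAY,[[*x0,36]])[0]
    r=least_squares(lambda p:(wproj([[p[0],p[1],36]],pose)-px).ravel(),w0[:2]).x
    print(n,inv(r))
case=[558.75,180.12,-0.07]
print("grip",T(case,[[-72,0,141]]),"60deg", T(case,[[100-50.5,0,269.5]]))
c=load()
plan((560,140,250,86-0.07*57.3*0-90-90+0),(540,130,250,-94),(540,130,250,86))
```

```text
A [76.4  96.14]
B [76.3  58.49]
C [76.52 22.29]
grip [[486.93 185.16 141.  ]] 60deg [[608.13 176.66 269.5 ]]
x -10.57 y -10.31 z -31.92 turn 88.3  dist 352
x -10.57 y -12.20 z -30.73 turn 88.3  dist 347
x -10.57 y -12.20 z -30.73 turn -91.7  dist 347
```

Label spacings come out at 37.6 and 36.2 mm, so there may be a ~1 mm gap. I'll give the row a gentle push toward the end lip with shut fingers to be sure.

Run:
```python
from h import *
plan(tw(75,-14,60),tw(75,-14,15),tw(75,-5,15),tw(75,1,15))
```

```text
x 8.43 y 2.86 z 4.02 turn -0.0  dist 98
x 12.93 y 2.86 z 4.02 turn -0.0  dist 138
x 12.93 y 2.86 z 3.12 turn -0.0  dist 136
x 12.93 y 2.86 z 2.52 turn -0.0  dist 135
```

Call:
jog_arm([
  {"x": 0,"y": 1.5,"z": 2.5,"turn": 0},
  {"x": 1,"y": 2.8,"z": 4.1,"turn": 0},
  {"x": 4,"y": 2.8,"z": 4.1,"turn": 0},
  {"x": 8,"y": 2.8,"z": 4.1,"turn": 0},
  {"x": 11,"y": 2.8,"z": 4.1,"turn": 0},
  {"x": 12.9,"y": 2.8,"z": 4.1,"turn": 0},
  {"x": 12.9,"y": 2.8,"z": 3.6,"turn": 0},
  {"x": 12.9,"y": 2.8,"z": 3.2,"turn": 0},
  {"x": 12.9,"y": 2.8,"z": 2.9,"turn": 0},
  {"x": 12.9,"y": 2.8,"z": 2.7,"turn": 0},
  {"x": 12.9,"y": 2.8,"z": 2.5,"turn": 0},
  {"x": 12.9,"y": 2.8,"z": 2.5,"turn": 0},
], hand=1)

```text
t: 11.8
tool_pos: [656.8, -220.2, 18.1]
orientation: [[0.003, 0.995, -0.1], [-0.008, -0.1, -0.995], [-1.0, 0.004, 0.007]]
force: [-3.5, -13.3, -2.7]
gripper_width: 0.002
```

Run:
```python
from h import *
done(12.9,2.8,2.5,0); s=st(); print(inv(load()),inv(s["tool_pos"]))
```

```text
cmd [np.float64(656.0), np.float64(-215.6), np.float64(15.3), -5.7]
t 11.80 tcp [ 656.8 -220.2   18.1] yaw -5.7 F [ -3.5 -13.3  -2.7] w 0.002
[74.41956274  1.22594786] [75.72696763 -3.25041619]
```

Run:
```python
from h import *
plan(tw(70,-16,15),tw(50,15,180))
```

```text
x 0.03 y -0.44 z 1.72 turn -0.0  dist 18
x -16.47 y -2.44 z -1.38 turn -0.0  dist 167
```

Call:
jog_arm([
  {"x": 0,"y": 0,"z": 1.5,"turn": 0},
  {"x": -1,"y": 0,"z": 1.7,"turn": 0},
  {"x": -5,"y": -0.5,"z": 1.7,"turn": 0},
  {"x": -9,"y": -1,"z": 0.5,"turn": 0},
  {"x": -13,"y": -2,"z": -0.5,"turn": 0},
  {"x": -16.5,"y": -2.4,"z": -1.4,"turn": 0},
  {"x": -16.5,"y": -2.4,"z": -1.4,"turn": 0},
  {"x": -16.5,"y": -2.4,"z": -1.4,"turn": 0},
])

```text
t: 12.6
tool_pos: [634.9, -199.1, 183.8]
orientation: [[0.005, 0.995, -0.099], [-0.002, -0.099, -0.995], [-1.0, 0.005, 0.001]]
force: [0.3, -1.2, 0.3]
gripper_width: -0.0
```

Run:
```python
from h import *
done(-16.5,-2.4,-1.4,0)
im=wcap("w9")
cv2.imwrite("pics/w9a.png",cv2.resize(im[70:230,250:430],None,fx=3.7,fy=3.7,interpolation=cv2.INTER_CUBIC))
plan((487,185,235,86))
```

```text
cmd [np.float64(633.5), np.float64(-199.3), np.float64(180.3), -5.7]
t 12.60 tcp [ 634.9 -199.1  183.8] yaw -5.7 F [ 0.3 -1.2  0.3] w -0.000
x -5.47 y -18.42 z -36.77 turn -91.7  dist 415
```

View pics/w9a.png

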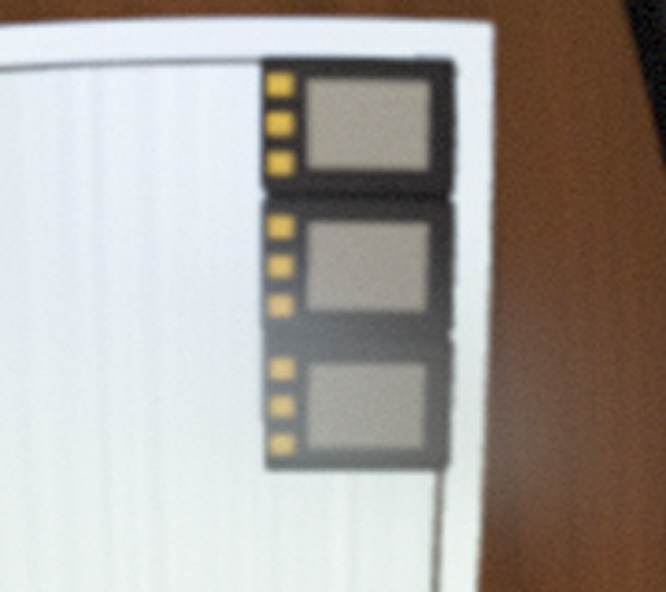

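The row is tight in the corner: all three packs touch, are flush with the back lip at column ~450, and the first is against the end lip. Now the box.

Call:
jog_arm([
  {"x": -5.5,"y": -1.5,"z": -2,"turn": -8},
  {"x": -5.5,"y": -3,"z": -6,"turn": -16},
  {"x": -5.5,"y": -5,"z": -10,"turn": -24},
  {"x": -5.5,"y": -7,"z": -14,"turn": -32},
  {"x": -5.5,"y": -9,"z": -18,"turn": -40},
  {"x": -5.5,"y": -11,"z": -22,"turn": -48},
  {"x": -5.5,"y": -13,"z": -26,"turn": -56},
  {"x": -5.5,"y": -15,"z": -30,"turn": -64},
  {"x": -5.5,"y": -17,"z": -34,"turn": -72},
  {"x": -5.5,"y": -18.4,"z": -36.8,"turn": -80},
  {"x": -5.5,"y": -18.4,"z": -36.8,"turn": -88},
  {"x": -5.5,"y": -18.4,"z": -36.8,"turn": -91.7},
  {"x": -5.5,"y": -18.4,"z": -36.8,"turn": -91.7},
  {"x": -5.5,"y": -18.4,"z": -36.8,"turn": -91.7},
  {"x": -5.5,"y": -18.4,"z": -36.8,"turn": -91.7},
], hand=-1)

```text
t: 14.15
tool_pos: [487.1, 184.9, 234.7]
orientation: [[-0.001, 0.073, 0.997], [-0.0, 0.997, -0.073], [-1.0, -0.0, -0.001]]
force: [-0.4, -0.9, -0.4]
gripper_width: 1.003
```

Run:
```python
from h import *
done(-5.5,-18.4,-36.8,-91.7)
im=wcap("w10")
```

```text
cmd [np.float64(487.3), np.float64(185.3), np.float64(235.3), 86.0]
t 14.15 tcp [487.1 184.9 234.7] yaw 85.8 F [-0.4 -0.9 -0.4] w 1.003
```

View pics/w10.png

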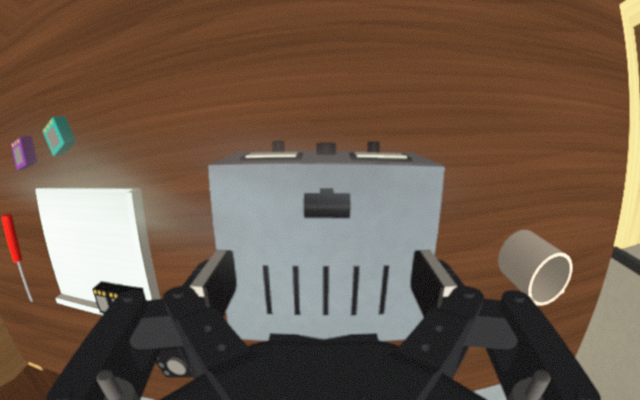

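Run:
```python
import cv2
im=cv2.imread("pics/w10.png")
cv2.imwrite("pics/w10a.png",cv2.resize(im[140:350,200:455],None,fx=2.8,fy=2.8,interpolation=cv2.INTER_CUBIC))
```

```text
(no output)
```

View pics/w10a.png

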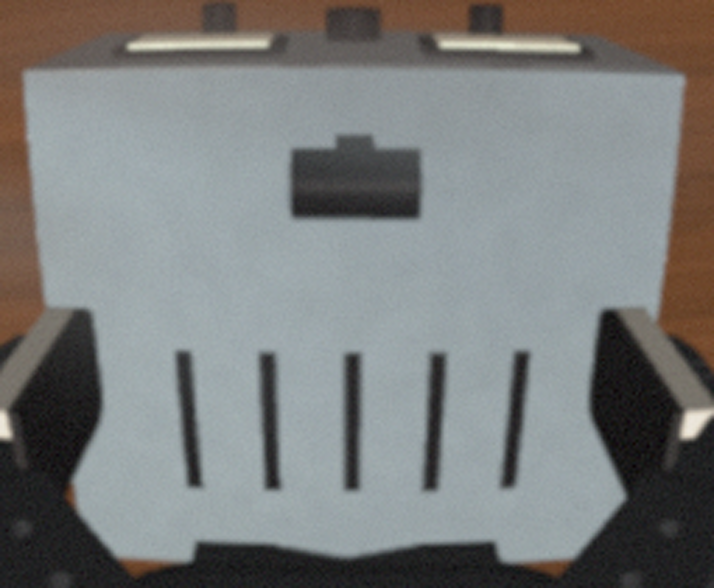

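```bash
cat > m2.py <<'E'
from h import *
np.set_printoptions(precision=2,suppress=True)
pose=np.load("w10.npz")
k=lambda u:crop(u,200,140,2.8)
near=k([[25,71],[685,77]]); gr=k([[291,184],[420,184]]); sideL=k([[45,303]])[0]; sideR=k([[660,318]])[0]; far=k([[120,557],[575,560]])
def seg(p,A,B,uv,ax):
    # distance of uv from projected edge, along axis
    t=np.linspace(0,1,200)[:,None]; q=wproj(T(p,np.array(A)*(1-t)+np.array(B)*t),pose)
    i=np.argmin(np.abs(q[:,1-ax]-uv[1-ax])); return q[i,ax]-uv[ax]
def f(p):
    r=list((wproj(T(p,[[-100,-110,106],[-100,110,106]]),pose)-near).ravel())
    g=(wproj(T(p,[[-72,-18,141],[-72,18,141]]),pose)-gr).ravel(); r+=list(g)
    r.append(seg(p,[-100,-110,106],[100,-110,106],sideL,0)); r.append(seg(p,[-100,110,106],[100,110,106],sideR,0))
    r.append(seg(p,[100,-110,106],[100,110,106],far[0],1)); r.append(seg(p,[100,-110,106],[100,110,106],far[1],1))
    return np.array(r)
s=least_squares(f,[558,180,-.07],loss="soft_l1",diff_step=1e-4); p=s.x
print(p,np.degrees(p[2]),f(p)); print("grip",T(p,[[-72,0,141]]))
E
python3 m2.py
```

```text
[559.1  181.96  -0.08] -4.6201173554416055 [-0.67 -0.14  0.37 -0.34  0.81  0.04 -0.06  0.36  0.01 -0.68  0.14 -0.11]
grip [[487.33 187.76 141.  ]]
```

Run:
```python
from h import *
plan((487.3,187.6,160,85.4),(487.3,187.6,121,85.4))
```

```text
x 7.53 y 0.23 z -0.01 turn 0.6  dist 75
x 11.43 y 0.23 z -0.01 turn 0.6  dist 114
```

Call:
jog_arm([
  {"x": 4,"y": 0.23,"z": 0,"turn": 0.6},
  {"x": 7.5,"y": 0.23,"z": 0,"turn": 0.6},
  {"x": 9.5,"y": 0.23,"z": 0,"turn": 0.6},
  {"x": 10.8,"y": 0.23,"z": 0,"turn": 0.6},
  {"x": 11.4,"y": 0.23,"z": 0,"turn": 0.6},
  {"x": 11.4,"y": 0.23,"z": 0,"turn": 0.6},
  {"x": 11.4,"y": 0.23,"z": 0,"turn": 0.6},
  {"x": 11.4,"y": 0.23,"z": 0,"turn": 0.6},
])

```text
t: 15.0
tool_pos: [488.5, 187.8, 122.7]
orientation: [[0.002, 0.081, 0.997], [0.001, 0.997, -0.081], [-1.0, 0.001, 0.002]]
force: [-0.3, -0.9, -0.5]
gripper_width: 0.998
```

Run:
```python
from h import *
done(11.4,.23,0,.6)
im=wcap("w11")
pose=np.load("w11.npz"); p=pose["p"].copy(); p[2]+=20; y=pose["R"][:,1]
print(wproj([p-18*y,p,p+18*y],pose).round(1))
```

```text
cmd [np.float64(487.4), np.float64(187.6), np.float64(121.3), 85.4]
t 15.00 tcp [488.5 187.8 122.7] yaw 85.3 F [-0.3 -0.9 -0.5] w 0.998
[[284.  276.5]
 [323.7 276.9]
 [363.5 276.4]]
```

View pics/w11.png

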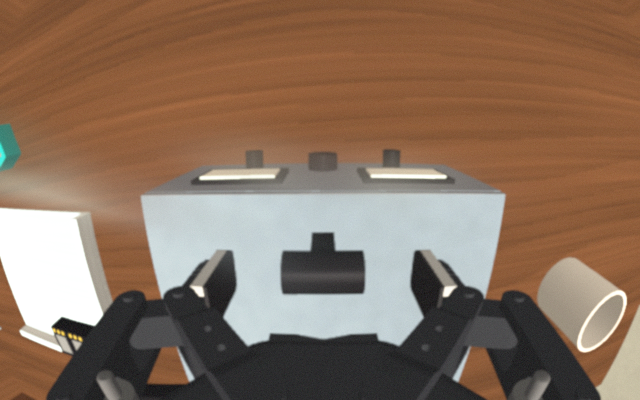

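Call:
jog_arm([
  {"x": 0,"y": 0,"z": 0,"turn": 0},
  {"x": 0,"y": 0,"z": 0,"turn": 0},
  {"x": 0,"y": 0,"z": 0,"turn": 0},
  {"x": 0,"y": 0,"z": 0,"turn": 0},
  {"x": 0,"y": 0,"z": 0,"turn": 0},
  {"x": 0,"y": 0,"z": 0,"turn": 0},
  {"x": 0,"y": 0,"z": 0,"turn": 0},
], hand=1, force=30)

```text
t: 15.75
tool_pos: [487.5, 187.7, 121.5]
orientation: [[0.0, 0.081, 0.997], [0.0, 0.997, -0.081], [-1.0, 0.0, 0.0]]
force: [-2.4, -0.4, 3.6]
gripper_width: 0.417
```

Run:
```python
from h import *
im=wcap("w12"); c=load()
H=np.array([-172,41.])
for d in range(0,64,4):
    s,co=np.sin(np.radians(d)),np.cos(np.radians(d))
    x=-172*co+41*s; z=172*s+41*co
    print(d,"x %.2f z %.2f"%(-(z-41)/10,(x+172)/10))
```

```text
t 15.75 tcp [487.5 187.7 121.5] yaw 85.4 F [-2.4 -0.4  3.6] w 0.417
0 x -0.00 z 0.00
4 x -1.19 z 0.33
8 x -2.35 z 0.74
12 x -3.49 z 1.23
16 x -4.58 z 1.80
20 x -5.64 z 2.44
24 x -6.64 z 3.15
28 x -7.59 z 3.94
32 x -8.49 z 4.79
36 x -9.33 z 5.69
40 x -10.10 z 6.66
44 x -10.80 z 7.68
48 x -11.43 z 8.74
52 x -11.98 z 9.84
56 x -12.45 z 10.98
60 x -12.85 z 12.15
```

View pics/w12.png

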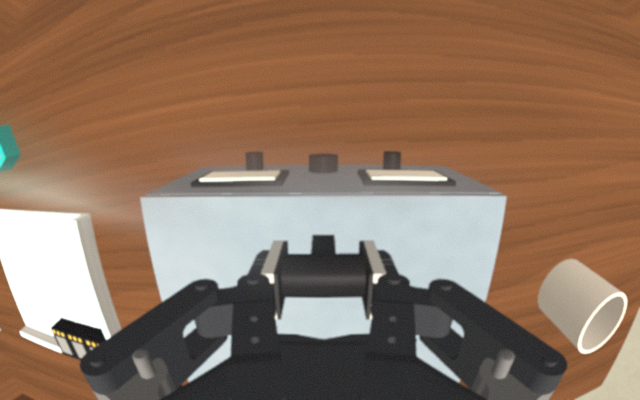

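The bar is pinched across its ends (282–366, 275), with the opening at 35.4 mm. I'll raise it along the arc.

Call:
jog_arm([
  {"x": -0.3,"y": 0,"z": 0.07,"turn": 0},
  {"x": -0.6,"y": 0,"z": 0.15,"turn": 0},
  {"x": -1.19,"y": 0,"z": 0.33,"turn": 0},
  {"x": -1.78,"y": 0,"z": 0.53,"turn": 0},
  {"x": -2.35,"y": 0,"z": 0.74,"turn": 0},
  {"x": -2.93,"y": 0,"z": 0.98,"turn": 0},
  {"x": -3.49,"y": 0,"z": 1.23,"turn": 0},
  {"x": -4.04,"y": 0,"z": 1.51,"turn": 0},
  {"x": -4.58,"y": 0,"z": 1.8,"turn": 0},
  {"x": -5.12,"y": 0,"z": 2.12,"turn": 0},
  {"x": -5.64,"y": 0,"z": 2.44,"turn": 0},
  {"x": -6.15,"y": 0,"z": 2.79,"turn": 0},
  {"x": -6.64,"y": 0,"z": 3.15,"turn": 0},
  {"x": -7.12,"y": 0,"z": 3.54,"turn": 0},
  {"x": -7.59,"y": 0,"z": 3.94,"turn": 0},
  {"x": -7.59,"y": 0,"z": 3.94,"turn": 0},
])

```text
t: 17.4
tool_pos: [527.6, 184.5, 198.3]
orientation: [[0.001, 0.081, 0.997], [0.0, 0.997, -0.081], [-1.0, 0.001, 0.001]]
force: [-1.8, 4.1, -2.4]
gripper_width: 0.417
```

Run:
```python
from h import *
done(-7.59,0,3.94,0)
im=wcap("w13")
```

```text
cmd [np.float64(526.7), np.float64(184.4), np.float64(197.2), 85.4]
t 17.40 tcp [527.6 184.5 198.3] yaw 85.3 F [-1.8  4.1 -2.4] w 0.417
```

View pics/w13.png

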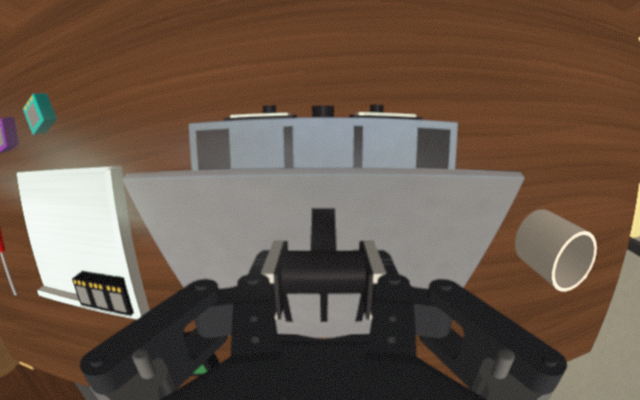

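Call:
jog_arm([
  {"x": -0.46,"y": 0,"z": 0.41,"turn": 0},
  {"x": -0.9,"y": 0,"z": 0.85,"turn": 0},
  {"x": -1.32,"y": 0,"z": 1.3,"turn": 0},
  {"x": -1.74,"y": 0,"z": 1.75,"turn": 0},
  {"x": -2.13,"y": 0,"z": 2.23,"turn": 0},
  {"x": -2.51,"y": 0,"z": 2.72,"turn": 0},
  {"x": -2.87,"y": 0,"z": 3.23,"turn": 0},
  {"x": -3.21,"y": 0,"z": 3.74,"turn": 0},
  {"x": -3.53,"y": 0,"z": 4.27,"turn": 0},
  {"x": -3.84,"y": 0,"z": 4.8,"turn": 0},
  {"x": -4.12,"y": 0,"z": 5.35,"turn": 0},
  {"x": -4.39,"y": 0,"z": 5.9,"turn": 0},
  {"x": -4.63,"y": 0,"z": 6.47,"turn": 0},
  {"x": -4.86,"y": 0,"z": 7.04,"turn": 0},
  {"x": -5.07,"y": 0,"z": 7.62,"turn": 0},
  {"x": -5.26,"y": 0,"z": 8.21,"turn": 0},
  {"x": -5.26,"y": 0,"z": 8.21,"turn": 0},
  {"x": -5.26,"y": 0,"z": 8.21,"turn": 0},
  {"x": -5.26,"y": 0,"z": 8.21,"turn": 0},
])

```text
t: 19.35
tool_pos: [608.6, 178.3, 250.0]
orientation: [[0.0, 0.081, 0.997], [0.001, 0.997, -0.081], [-1.0, 0.001, 0.0]]
force: [-1.2, 4.8, -1.4]
gripper_width: 0.417
```

Run:
```python
from h import *
done(-5.26,0,8.21,0)
im=wcap("w14")
cv2.imwrite("pics/top2.png",manip.capture("top")); s=manip.capture("scene"); cv2.imwrite("pics/scene2.png",s)
s0=st()
# lid angle from the TCP: case fit hinge
case=np.array([559.1,181.96,np.radians(-4.62)])
h=T(case,[[100,0,100]])[0]
d=s0["tool_pos"]-h; xx=d[0]*np.cos(case[2])+d[1]*np.sin(case[2]); zz=d[2]+20
print(xx,zz,"r",np.hypot(xx,zz),np.hypot(172,41),"angle",np.degrees(np.arctan2(zz,-xx)-np.arctan2(41,172)))
cv2.imwrite("pics/scene2a.png",cv2.resize(s[90:260,280:460],None,fx=3.5,fy=3.5,interpolation=cv2.INTER_CUBIC))
```

```text
cmd [np.float64(608.5), np.float64(177.7), np.float64(249.8), 85.4]
t 19.35 tcp [608.6 178.3 250. ] yaw 85.4 F [-1.2  4.8 -1.4] w 0.417
t 19.50 tcp [608.6 178.3 250. ] yaw 85.4 F [-1.4  4.8 -3. ] w 0.412
-50.39944722936022 169.98638487124165 r 177.30052262364867 176.81911661356077 angle 60.077871023399155
```

View pics/w14.png

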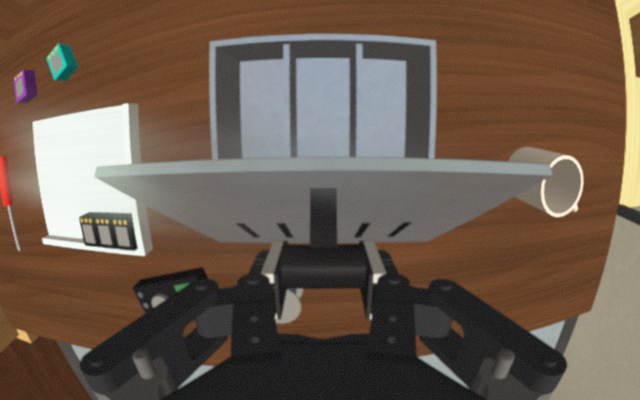

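View pics/scene2a.png

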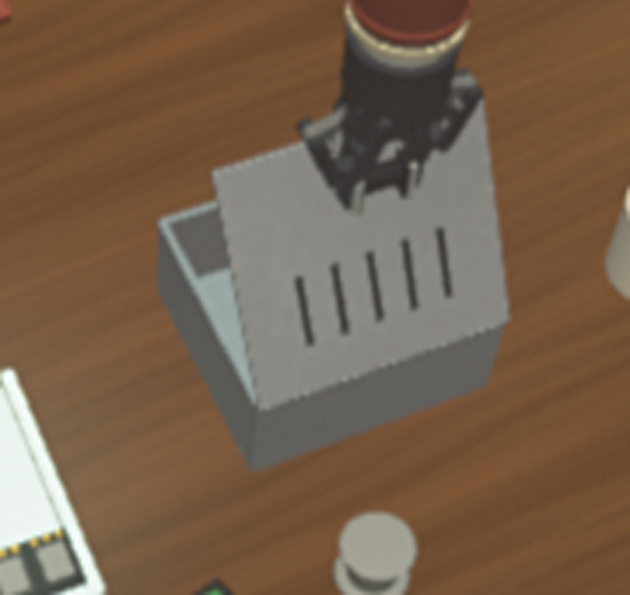

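Run:
```python
from h import *
np.set_printoptions(precision=1,suppress=True)
im=cv2.imread("pics/w14.png")
cv2.imwrite("pics/w14a.png",cv2.resize(im[140:260,80:330],None,fx=3,fy=3,interpolation=cv2.INTER_CUBIC))
case=[559.1,181.96,np.radians(-4.62)]
pose=np.load("w14.npz")
for d in (56,58,60,62,64):
    a=np.radians(d);s,c=np.sin(a),np.cos(a)
    def L(u,y,h): return [100-u*c+h*s,y,100+u*s+h*c]
    P=T(case,[L(200,-110,6),L(200,110,6),L(200,-110,0),L(200,110,0),L(0,-110,6),L(0,110,6)])
    print(d,"wrist crop",((wproj(P[:4],pose)-[80,140])*3).tolist(),"scene crop",((proj("scene",P)-[280,90])*3.5)[[0,1,4,5]].tolist())
```

```text
56 wrist crop [[51.56789587530429, 58.311925036472246], [1405.8888262283958, 57.00171728472611], [60.7571471148872, 25.43156400730402], [1396.6360407640939, 24.150606827738812]] scene crop [[208.6110409135917, 168.54348954725742], [476.26931771757023, 81.87587279075358], [260.1945268011962, 409.4118969679541], [510.35052113571516, 319.9152191171976]]
58 wrist crop [[42.46498311069891, 98.59230013100324], [1415.0702239144002, 97.24978649151765], [50.51512591737915, 64.08764449376321], [1406.9527800789397, 62.773322416161704]] scene crop [[212.04719340246425, 171.28855258712386], [480.7611020652413, 84.14329455097412], [260.243477926595, 409.64698632906124], [510.38184472530577, 320.14828311145914]]
60 wrist crop [[34.87717609602717, 140.47697351684823], [1422.740520795266, 139.10394903510198], [41.629546145590666, 104.57694964647644], [1415.9173731922594, 103.23059012698428]] scene crop [[215.573991434827, 174.36782047730708], [485.32611886703853, 86.73652773452034], [260.2888513906618, 409.87838552490535], [510.4086255562577, 320.3781672796506]]
62 wrist crop [[28.96588651265563, 183.64614610176096], [1428.7378380908244, 182.24497108776254], [34.28105099227372, 146.62555669695072], [1423.34882081669, 145.24903222805645]] scene crop [[219.18734452971114, 177.78116848043527], [489.9584892678945, 89.65593694959827], [260.33059207223346, 410.10581035943983], [510.430831589478, 320.6045892612196]]
64 wrist crop [[24.861022663397108, 227.73451641400237], [1432.9316719698552, 226.30811372780497], [28.626715588104787, 189.90725791725527], [1429.0895629254633, 188.50300613024618]] scene crop [[222.88289345113427, 181.52782980358907], [494.65206412555017, 92.9012808647642], [260.36864939512714, 410.32898170643705], [510.4484364887288, 320.8272711202063]]
```

View pics/w14a.png

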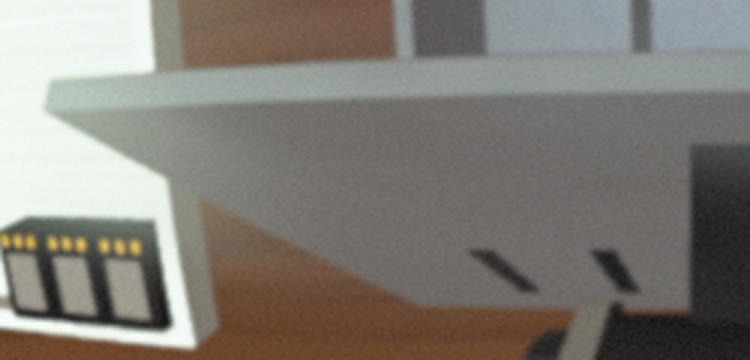

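View pics/top2.png

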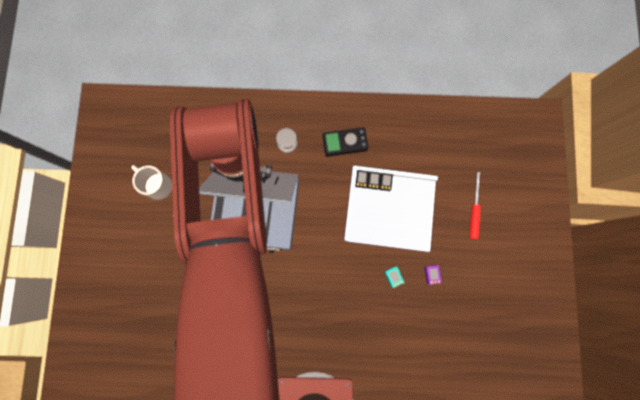

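Run:
```python
import cv2,numpy as np
o=[cv2.resize(cv2.imread(f"pics/{n}.png")[215:330,255:395],None,fx=2.7,fy=2.7,interpolation=cv2.INTER_CUBIC) for n in("w12","w14")]
for i in o: i[:]=np.clip(i.astype(float)*1.6,0,255)
for i in o:
    for r in range(0,310,27): cv2.line(i,(0,r),(6,r),(0,0,255),1)
cv2.imwrite("pics/cmp.png",np.hstack(o))
```

```text
(no output)
```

View pics/cmp.png

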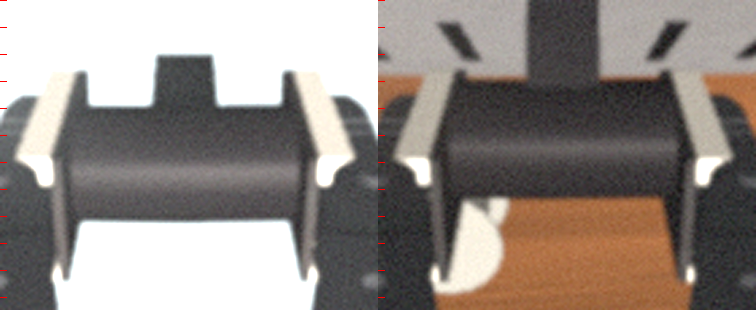

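Three measurements agree. The bar crept about 3.5 mm in the pads while pivoting (8 px shift between w12 and w14), and both the wrist and scene corner fits put the lid at about 58.5°. I'll add 1.4° along the tangent.

Call:
jog_arm([
  {"x": -0.04,"y": 0,"z": 0.12,"turn": 0},
  {"x": -0.08,"y": 0,"z": 0.25,"turn": 0},
  {"x": -0.12,"y": 0,"z": 0.36,"turn": 0},
  {"x": -0.13,"y": 0,"z": 0.42,"turn": 0},
  {"x": -0.13,"y": 0,"z": 0.42,"turn": 0},
  {"x": -0.13,"y": 0,"z": 0.42,"turn": 0},
  {"x": -0.13,"y": 0,"z": 0.42,"turn": 0},
  {"x": -0.13,"y": 0,"z": 0.42,"turn": 0},
  {"x": -0.13,"y": 0,"z": 0.42,"turn": 0},
  {"x": -0.13,"y": 0,"z": 0.42,"turn": 0},
])

```text
t: 20.5
tool_pos: [612.4, 178.0, 251.1]
orientation: [[-0.001, 0.081, 0.997], [0.001, 0.997, -0.081], [-1.0, 0.001, -0.001]]
force: [-2.1, 5.7, -2.6]
gripper_width: 0.419
```

Run:
```python
from h import *
done(-.13,0,.42,0)
im=wcap("w15"); s=manip.capture("scene"); cv2.imwrite("pics/scene3.png",s)
o=[cv2.imread(f"pics/{n}.png")[215:330,255:395] for n in("w14","w15")]
o=[np.clip(cv2.resize(i,None,fx=2.7,fy=2.7,interpolation=cv2.INTER_CUBIC).astype(float)*1.6,0,255) for i in o]
b=np.hstack(o).astype(np.uint8); a=cv2.resize(im[140:230,80:332],None,fx=3,fy=3,interpolation=cv2.INTER_CUBIC)
cv2.imwrite("pics/cmp2.png",np.vstack([a[:,:b.shape[1]],b]) if a.shape[1]>=b.shape[1] else b)
case=[559.1,181.96,np.radians(-4.62)]
pose=np.load("w15.npz")
h=T(case,[[100,0,100]])[0]
for d in (57,58,59,60,61,62):
    a=np.radians(d);s_,c=np.sin(a),np.cos(a)
    L=lambda u,y,h:[100-u*c+h*s_,y,100+u*s_+h*c]
    P=T(case,[L(200,-110,6),L(200,-110,0)])
    print(d,((wproj(P,pose)-[80,140])*3).round().tolist(),((proj("scene",P)-[280,90])*3.5).round()[0].tolist())
cv2.imwrite("pics/scene3a.png",cv2.resize(s[125:155,325:365],None,fx=14,fy=14,interpolation=cv2.INTER_CUBIC))
```

```text
cmd [np.float64(612.7), np.float64(177.4), np.float64(251.1), 85.4]
t 20.50 tcp [612.4 178.  251.1] yaw 85.4 F [-2.1  5.7 -2.6] w 0.419
57 [[49.0, 53.0], [58.0, 20.0]] [210.0, 170.0]
58 [[44.0, 73.0], [52.0, 39.0]] [212.0, 171.0]
59 [[40.0, 94.0], [48.0, 59.0]] [214.0, 173.0]
60 [[36.0, 115.0], [43.0, 79.0]] [216.0, 174.0]
61 [[32.0, 136.0], [39.0, 100.0]] [217.0, 176.0]
62 [[29.0, 158.0], [35.0, 121.0]] [219.0, 178.0]
```

View pics/cmp2.png

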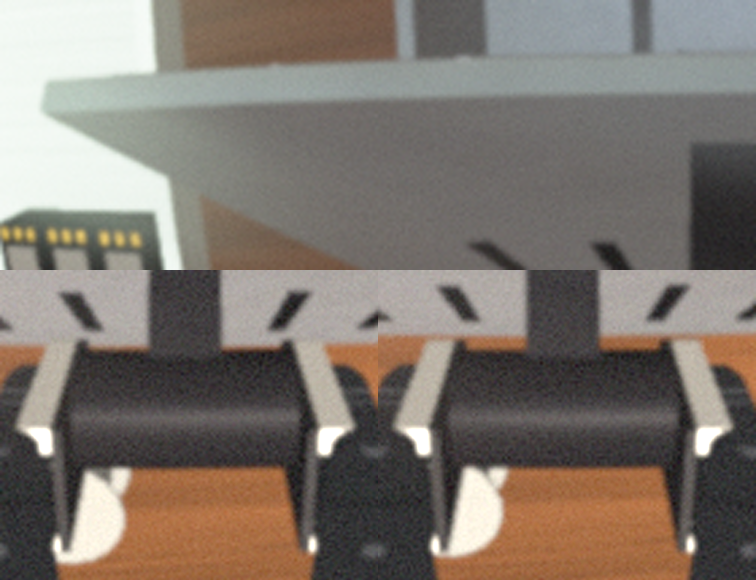

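View pics/scene3a.png

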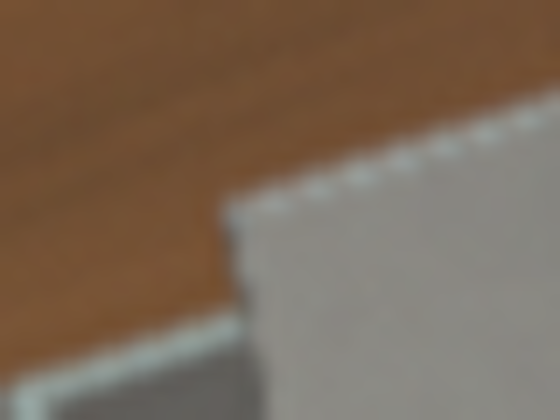

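The lid is now at about 60°: the wrist corner gives 59.8–60.1° and the scene corner ~59.7°, with no new creep in the pads. I'll hold briefly, check it's at rest, then hand in.

Call:
jog_arm([
  {"x": 0,"y": 0,"z": 0,"turn": 0},
  {"x": 0,"y": 0,"z": 0,"turn": 0},
  {"x": 0,"y": 0,"z": 0,"turn": 0},
  {"x": 0,"y": 0,"z": 0,"turn": 0},
  {"x": 0,"y": 0,"z": 0,"turn": 0},
])

```text
t: 21.1
tool_pos: [612.4, 178.0, 251.1]
orientation: [[-0.0, 0.081, 0.997], [0.001, 0.997, -0.081], [-1.0, 0.001, -0.001]]
force: [-2.0, 5.9, -1.7]
gripper_width: 0.416
```

Run:
```python
from h import *
s=st(); print(s["joint_velocities"].round(2))
a=cv2.imread("pics/w15.png"); im=wcap("w16")
print("image diff",cv2.absdiff(a,im).mean())
print(manip.sign_off())
```

```text
t 21.10 tcp [612.4 178.  251.1] yaw 85.4 F [-2.   5.9 -1.7] w 0.416
[ 0.03 -0.05  0.08  0.05  0.01 -0.02]
t 21.10 tcp [612.4 178.  251.1] yaw 85.4 F [-2.   5.9 -1.7] w 0.416
image diff 2.77615234375
the job is handed in; nothing more can be done
None
```

The three black packs are in a straight, tight row in the tray's corner, and the arm is holding the lid open at about 60°. I handed the job in at about 21 s.

- **Packs:** With the box still shut, I dragged each pack into its slot until it touched the lips or its neighbour. Label spacings then read 37.6 and 36.2 mm against the 36 mm expected, so I pushed the row toward the end lip with about 13 N. The picture after that showed the packs touching and flush, but I did not measure the spacing again.
- **Lid:** I pinched the grip across its ends and raised it along the arc. The bar slipped about 3.5 mm in the pads on the way up, so the arm's position read 60.1° while the pictures showed about 58.5°. I raised it a little further, and the final pictures read about 59.7–60.1°. Allowing for calibration error, I'd put that at good to about 1°.
- **Final state:** The arm was at rest with the grip closed on the bar and contact forces under 7 N.
- **Other objects:** The multimeter, spool, screwdriver, mug and the coloured look-alikes were not touched and looked unmoved in the last top picture.

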